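# Turn the mould sample stand to its tag

### The job

On the bakeware shop counter stands a four-armed revolving stand with a sample mould on each tray. Pushing on its arms with a fingertip, turn it until the oblong loaf mould stands squarely in front of the fixed white tag, in line between it and the hub, then take the hand away. The moulds ride on their trays: do not push on, lift or tip the moulds themselves, and leave the other things on the counter where they are.

Things in the scene. Friction and masses are not known exactly. Their poses are not given: they have to be found in the camera images.
- stand_axis (a point): Vertical turning axis of the revolving sample stand, 58 mm above the table (mid-height of its arms). A steel hub, 44 mm across, top at 76 mm, turns here on a fixed grey foot 116 mm across and 12 mm high. Between the arms there is free space down to the foot, and beyond the foot down to the table. The point's x axis points at the fixed tag.
- arm (a point): Point in the middle of one of the four arms, 50 mm from the axis; its x axis points outwards. The level steel arms, 12 mm wide, 12 mm high (52 to 64 mm above the table), leave the hub at right angles to one another and are bare from 22 to 77 mm from the axis.
- tray (a point): Centre of the floor of the round black tray on that same arm, 130 mm from the axis. There are four alike, one over each arm's end: 106 mm across, floor 67 mm and rim top 75 mm above the table. Each mould starts at the centre of a tray.
- rotor (a joint): Angle of the hub, arms and trays on the axis, rad, 0 at the start, growing counter-clockwise seen from above; free to turn either way for more than a full turn. Friction about 0.1 N m (about 2 N at 50 mm from the axis); it stays where it is left and does not coast or spring back.
- tag (a point): The post of the blank white tag (card 50 x 65 mm leaning 0.6 rad towards the axis, on a thin post, top 130 mm above the table), fixed to the stand's foot by a flat strip on the table (24 mm wide, 4 mm high), 205 mm from the axis and outside the sweep of the trays. Point at arm height.
- tag_spot (a point): The spot directly in front of the tag, on the line from the axis to the tag, 130 mm from the axis and 67 mm above the table: the centre of a tray's floor that faces the tag squarely.
- loaf_mid (a point): Centre (half-way up) of the oblong loaf mould, plain aluminium, open box 86 mm long, 36 mm wide, 28 mm high, the only oblong mould; its x axis lies along its length. The one to show. It stands loose on one of the four trays (which one varies), open side up, at any yaw. Must not be pushed on, lifted or tipped.
- square_mid (a point): Centre (half-way up) of the square mould, plain aluminium, 58 x 58 mm, 22 mm high. It stands loose on one of the four trays (which one varies), open side up, at any yaw. Must not be pushed on, lifted or tipped.
- tart_mid (a point): Centre (half-way up) of the shallow round tart mould, plain aluminium, 82 mm across the rim, 18 mm high. It stands loose on one of the four trays (which one varies), open side up, at any yaw. Must not be pushed on, lifted or tipped.
- beaker_mid (a point): Centre (half-way up) of the tall round beaker-like mould, plain aluminium, 52 mm across the rim, 34 mm high (its top, 101 mm above the table, is the highest point of the stand's turning part). It stands loose on one of the four trays (which one varies), open side up, at any yaw. Must not be pushed on, lifted or tipped.
- spray: Grey bottle, 52 mm across, 170 mm high, origin at its foot. Leave alone.
- bowl: Steel bowl, 120 mm across, 50 mm high, origin at its foot. Leave alone.
- spatula: Spatula lying on the table, origin near its middle, x along it. Leave alone.
- brush: Pastry brush lying on the table, origin near its middle, x along it. Leave alone.
- jar: Glass jar with metal cap, 64 mm across, 90 mm high, origin at its foot. Leave alone.
- cutter: Steel ring cutter, 80 mm across, 40 mm high, origin at its foot. Leave alone.
There are look-alikes about, which are no part of the job. What is shaped like the part that bears square_mid but blue or green is not meant. Leave any black or orange look-alike of the part that bears tart_mid alone.

How it is judged (in metres and radians):
At the end, for the whole second after the job is handed in: The centre of the loaf mould is within 16 mm (horizontally) of the spot in front of the tag, the stand is at rest (under 0.03 rad/s), and all four moulds sit at tray height (within 6 mm) (horizontal distance between loaf_mid and tag_spot below 0.016 m and velocity of joint rotor between -0.03 and 0.03 rad/s and height (world z) of loaf_mid between 0.075 and 0.087 m and height (world z) of square_mid between 0.072 and 0.084 m and height (world z) of tart_mid between 0.07 and 0.082 m and height (world z) of beaker_mid between 0.078 and 0.09 m); the robot touches nothing.
It fails at once if a mould is lifted, tipped or taken off its tray ((height (world z) of loaf_mid above 0.087 m or height (world z) of loaf_mid below 0.075 m or angle between loaf_mid's own z axis and vertical above 0.3 rad) or (height (world z) of square_mid above 0.084 m or height (world z) of square_mid below 0.072 m or angle between square_mid's own z axis and vertical above 0.3 rad) or (height (world z) of tart_mid above 0.082 m or height (world z) of tart_mid below 0.07 m or angle between tart_mid's own z axis and vertical above 0.3 rad) or (height (world z) of beaker_mid above 0.09 m or height (world z) of beaker_mid below 0.078 m or angle between beaker_mid's own z axis and vertical above 0.3 rad)).
It fails at once if a mould itself is pressed by the gripper's fingers with more than 2 N (contact force between the fingers and loaf above 2 N or contact force between the fingers and square above 2 N or contact force between the fingers and tart above 2 N or contact force between the fingers and beaker above 2 N).
It fails at once if another thing on the counter is pushed more than 25 mm from its place (distance of any of spray, bowl, spatula, brush, jar, cutter from where it was at the start of the episode above 0.025 m).
It also fails if it takes over 54 s, if anything falls off the work surface, if the arm or the gripper's body presses on something with over 40 N, if the wrist force passes 120 N, or if a joint passes its speed limit or range.

### The arm

A 7-joint arm with a two-finger parallel gripper is mounted at the origin on the work surface. World frame = base frame: x ahead of the robot, y to its left, z up, the work surface at z = 0. Lengths are in m, angles in degrees, forces in N, time in s.
With the tool pointing down it reaches from about 0.4 to 0.875 m from the base axis. Payload 6.5 kg.
Tool frame: the origin (TCP) lies between the finger pads; the fingertips stand 14 mm ahead of it and the grasp point (between the pads) lies 5 mm behind it; z points along the fingers, y is the direction in which the jaws open and shut (so a half turn about z gives the same grasp; the last joint's range is limited). The gripper opens to 85 mm and grips with 20 to 120 N. Pads are 22 mm wide; open, the fingers measure 114 mm over their backs; the gripper's body (76 mm by 85 mm) begins 54 mm behind the grasp point. The pads swing forward as they close: fully open they stand 13 mm farther back than shut.
Start: joints at [-3.793, 30.733, -0.252, 88.115, 0.149, 61.152, -4.079], TCP at [0.65, 0, 0.245] pointing down, gripper open.
Joint ranges: [-154.64, 154.64], [-21.42, 123.67], [-72.66, 72.17], [13.99, 137.28], [-74.86, 254.86], [10.95, 109.41], [-158.01, 158.01]. Speed limits (degrees/s): [136.94, 136.94, 180, 180, 180, 180, 180].

### API

Orientations are given as a 3x3 rotation matrix whose columns are the frame's x, y, z axes.
In Python, from cell import ctrl, capture, calibration, telemetry gives the robot as it stands. Calls block until the motion is done:
- ctrl.movep(position, orientation): joint-space move of the TCP to a pose.
- ctrl.line_to(position, ori=None, rate=0.15, f_stop=None): straight line of the TCP; ori=None keeps the orientation; rate is the mean speed in m/s. With f_stop (N) it stops when the force on the tool has changed by that much, and returns True; else False.
- ctrl.set_joints(angles): joint-space move.
- ctrl.release() and ctrl.grasp(grasp_force=None): open the fingers fully, or close them until they stop; grasp_force is the grip in N (None keeps the last).
- ctrl.dwell(seconds).
- ctrl.solve_ik(position, orientation): joint angles nearest the present ones, or None.
- capture(name): name is "scene" or "side" or "wrist"; returns (picture, depth): 480x640x3 uint8, blue, green, red; 480x640 float32, m along the optical axis (not along the pixel's ray), 0 where there is no reading.
- calibration(name): a dict with "mtx" (3x3 intrinsics, pixels), "rvec" (rotation vector, rad) and "tvec" (3), from world to camera coordinates, as OpenCV has them. Camera axes: x right, y down, z forward; pixel columns grow to the right and rows downward; lengths in m; the calibration is good to about 2 mm. A picture is of the moment at which its call begins: read the wrist's pose just before it. calibration takes no time and is no camera call; for the wrist camera it gives the pose at the moment of the call.
A pose or a line that the arm cannot do raises ctrl.MotionError and nothing moves.
- ctrl.close_job(): hands the job in, once; it reports no verdict.
Readings, each from a call of its own:
- telemetry.get_clock(): time.
- telemetry.get_joints(): joint angles.
- telemetry.get_dq(): joint speeds.
- telemetry.get_tau(): joint torques, N m.
- telemetry.get_tool_pos(): TCP position.
- telemetry.get_orientation(): TCP orientation.
- telemetry.get_ft_force(): force on the tool from outside, world axes, zero at the start.
- telemetry.get_wrist_torque(): the same for the moment, N m.
- telemetry.get_grip_width(): finger opening in m.
Only numpy, scipy, OpenCV 4.12 (cv2) and the standard library are available. Lean on these libraries where they do the work, as an engineer would, in place of code of your own. Each camera call takes 0.05 s, during which the arm holds its last target.

## Working session

There is one attempt and no reset: what is moved stays moved. The work goes in short steps, each a Python script; the robot and the scene stay as the last script left them, time stands still between calls to the robot, and variables do not carry over. Pictures are saved under pics/ and viewed, and the job is handed in when it is done.

```bash
ls; mkdir -p pics
python3 - <<'E'
from cell import ctrl,capture,calibration,telemetry
import cv2,numpy as np
for n in ["scene","side","wrist"]:
    p,d=capture(n); cv2.imwrite(f"pics/{n}0.png",p); np.save(f"pics/{n}0.npy",d)
    c=calibration(n); R=cv2.Rodrigues(c["rvec"])[0]; print(n,c["mtx"].tolist(),(-R.T@c["tvec"].reshape(3)).round(3),R[2].round(2))
print(telemetry.get_clock())
E
```

```text
pics
scene [[489.2020920735798, 0.0, 321.73034433933674], [0.0, 489.2020920735798, 235.6658370484502], [0.0, 0.0, 1.0]] [0.955 0.43  0.967] [-0.42 -0.39 -0.82]
side [[496.56287581040533, 0.0, 315.342060145729], [0.0, 496.56287581040533, 239.6342908797938], [0.0, 0.0, 1.0]] [ 0.476 -0.865  0.862] [ 0.03  0.76 -0.65]
wrist [[408.89210938681595, 0.0, 321.89695357507895], [0.0, 408.89210938681595, 237.4866511926477], [0.0, 0.0, 1.0]] [0.65  0.08  0.373] [-0.   -0.32 -0.95]
0.15
```

View pics/scene0.png

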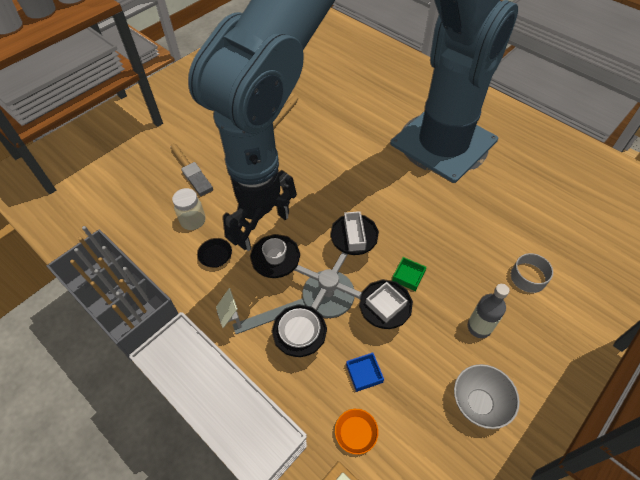

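View pics/side0.png

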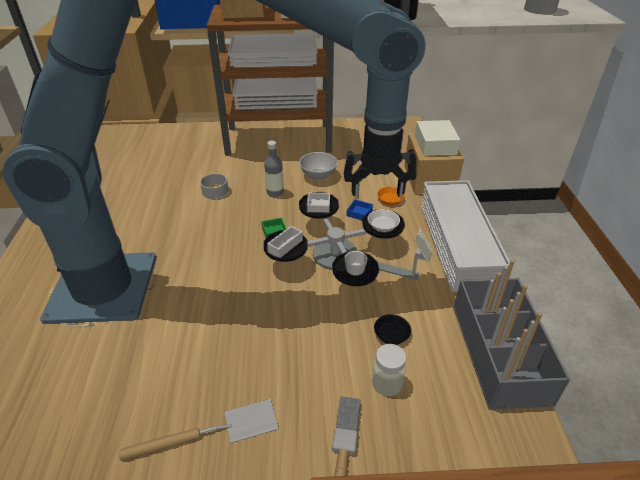

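View pics/wrist0.png

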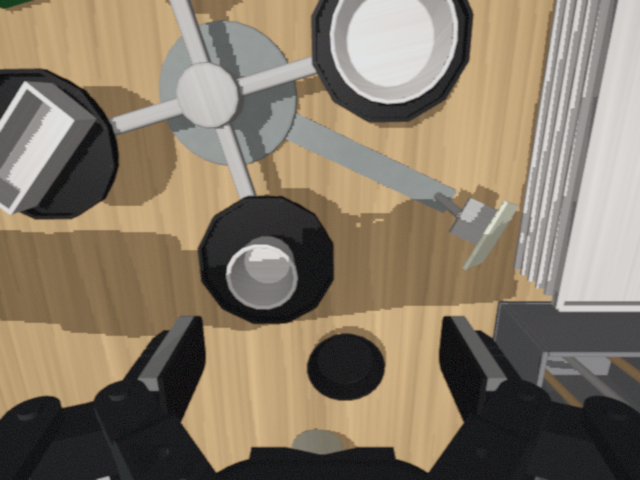

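```bash
cat > h.py <<'E'
from cell import ctrl,capture,calibration,telemetry
import cv2,numpy as np
def cloud(n):
    c=calibration(n); p,d=capture(n); R=cv2.Rodrigues(c["rvec"])[0]; K=c["mtx"]
    v,u=np.mgrid[:480,:640]
    P=np.stack([(u-K[0,2])/K[0,0]*d,(v-K[1,2])/K[1,1]*d,d],-1)
    W=(P-np.ravel(c["tvec"]))@R
    W[d<=0]=np.nan
    return p,W
def topmap(names,fn,c=(0.7,0.1),s=1000,zr=(0.002,0.11)):
    im=np.zeros((600,600,3),np.uint8)
    for n in names:
        p,W=cloud(n); w=W.reshape(-1,3); col=p.reshape(-1,3)
        m=(w[:,2]>zr[0])&(w[:,2]<zr[1]); w=w[m];col=col[m]
        o=np.argsort(w[:,2]); w=w[o];col=col[o]
        # up = +x, left=+y
        r=(300-(w[:,0]-c[0])*s).astype(int); q=(300-(w[:,1]-c[1])*s).astype(int)
        k=(r>0)&(r<599)&(q>0)&(q<599)
        hh=np.clip(w[:,2]/0.11*179,0,179).astype(np.uint8)
        hs=cv2.cvtColor(np.stack([hh,hh*0+255,hh*0+255],-1)[None],cv2.COLOR_HSV2BGR)[0]
        cc=(0.5*hs+0.5*col).astype(np.uint8)
        for dr in(0,1):
            for dq in (0,1): im[r[k]+dr,q[k]+dq]=cc[k]
    cv2.imwrite(fn,im)
E
python3 - <<'E'
from h import *
topmap(["scene","side"],"pics/top0.png")
p,W=cloud("scene")
for u,v in[(328,279),(275,245),(355,232),(228,310),(300,330),(385,303)]: print(u,v,W[v,u].round(3))
q=cv2.imread("pics/scene0.png")[200:370,200:430]; cv2.imwrite("pics/crop0.png",cv2.resize(q,None,fx=3.4,fy=3.4,interpolation=2))
E
```

```text
328 279 [0.575 0.089 0.078]
275 245 [ 0.59  -0.055  0.077]
355 232 [0.442 0.049 0.071]
228 310 [0.771 0.004 0.109]
300 330 [0.695 0.122 0.07 ]
385 303 [0.536 0.209 0.071]
```

View pics/top0.png

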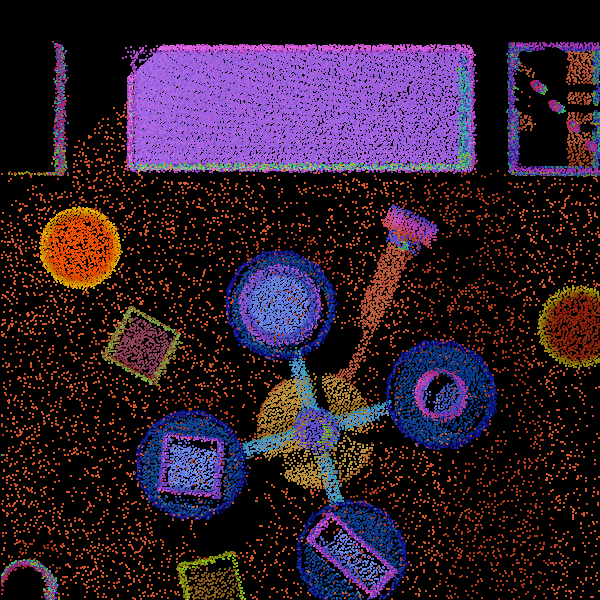

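View pics/crop0.png

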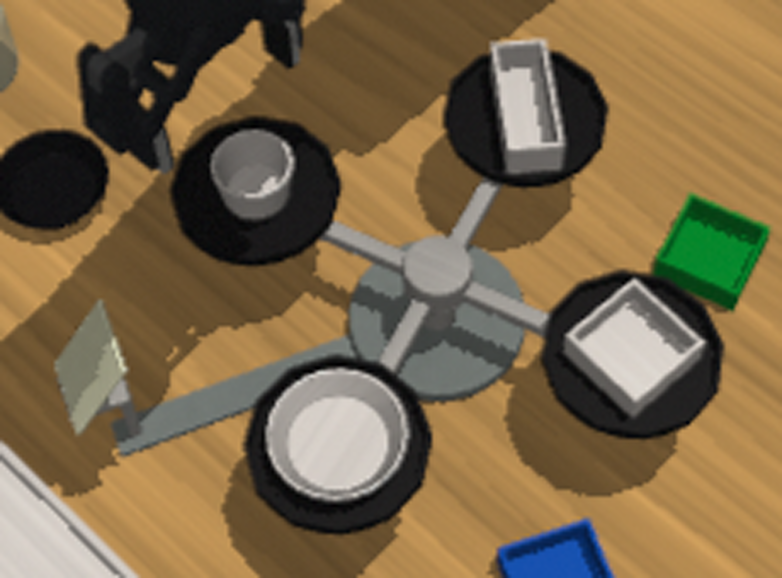

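Candidates for the loaf (plain aluminium moulds on black trays, scene pixels): loaf (355,232), square (385,303), tart (300,330), beaker (275,250). The green box (409,274), blue box (365,372), black dish (214,253) and orange dish (356,432) stand loose on the table. The only oblong one is at (355,232), and the crop confirms it. The hub is at (328,280) and the tag at (228,310). Next I'll refine these and plan the push.

```bash
cat >> h.py <<'E'
def fitcirc(xy):
    A=np.c_[2*xy,np.ones(len(xy))]; s=np.linalg.lstsq(A,(xy**2).sum(1),rcond=None)[0]
    return s[:2],np.sqrt(s[2]+s[:2]@s[:2])
def measure(hub0=np.array([.570,.084]),names=("scene","side"),hub=None,loaf0=None):
    out={}
    for n in names:
        p,W=cloud(n); w=W.reshape(-1,3); col=p.reshape(-1,3).astype(int); g=~np.isnan(w[:,0]); w=w[g];col=col[g]
        d=np.hypot(*(w[:,:2]-hub0).T); a=np.arctan2(w[:,1]-hub0[1],w[:,0]-hub0[0])
        dark=col.max(1)<60
        arm=(w[:,2]>.058)&(w[:,2]<.068)&(d>.026)&(d<.072)
        ang=np.angle(np.mean(np.exp(4j*a[arm])))/4
        strip=(w[:,2]>.0025)&(w[:,2]<.008)&(d>.075)&(d<.185)&(abs(col.max(1)-col.min(1))<40)&(col.max(1)>60)
        s=w[strip][:,:2]; m=np.median(s,0) if len(s) else 0
        out[n]=dict(arm=np.degrees(ang).round(2),na=arm.sum(),strip=np.degrees(np.median(a[strip])).round(2) if strip.any() else None,ns=strip.sum())
        if loaf0 is not None:
            L=(w[:,2]>.086)&(w[:,2]<.1)&(np.hypot(*(w[:,:2]-loaf0).T)<.06)&(col.min(1)>60)
            r=cv2.minAreaRect(w[L][:,:2].astype(np.float32)*1000); out[n]["loaf"]=r; out[n]["nL"]=L.sum()
        T=(w[:,2]>.07)&(w[:,2]<.082)&(d<.028)
        if T.any():
            out[n]["hub"]=cv2.minEnclosingCircle(w[T][:,:2].astype(np.float32)*1000)
    return out
E
python3 - <<'E'
from h import *
for k,v in measure(loaf0=np.array([.445,.049])).items(): print(k,v)
p,W=cloud("scene"); 
for n in("scene","side"):
    p,W=cloud(n);w=W.reshape(-1,3);C=[]
    for c in [(.695,.12),(.606,-.041),(.445,.049),(.535,.209)]:
        r=np.hypot(w[:,0]-c[0],w[:,1]-c[1]); m=(w[:,2]>.0725)&(w[:,2]<.079)&(r>.048)&(r<.057); 
        if m.sum()>20: f=fitcirc(w[m][:,:2]); C.append(f[0]); print(n,m.sum(),f[0].round(4),f[1].round(4))
    print(np.mean(C,0))
R=telemetry.get_orientation(); print(R.round(2))
hub=np.array([.570,.084])
for th0 in (16,106,-164,-74):
    L=[]
    for k in np.arange(-25,145,20):
        t=np.radians(th0+k); r=np.array([np.cos(t),np.sin(t)]); y=np.array([-r[1],r[0]])
        pos=[*(hub+.05*r-.0205*y),.067]
        for s in(1,-1):
            yy=np.array([*(s*y),0]); z=np.array([0,0,-1.]); o=np.stack([np.cross(yy,z),yy,z],1)
            q=ctrl.solve_ik(pos,o); L.append(None if q is None else int(q[6]))
    print(th0,L[::2],L[1::2])
print(telemetry.get_clock())
E
```

```text
scene {'arm': np.float64(15.86), 'na': np.int64(484), 'strip': np.float64(-25.14), 'ns': np.int64(301), 'loaf': ((446.858642578125, 50.12081527709961), (90.34938049316406, 36.46105194091797), 48.17035675048828), 'nL': np.int64(220), 'hub': ((572.5466918945312, 85.33409118652344), 22.43889617919922)}
side {'arm': np.float64(15.71), 'na': np.int64(263), 'strip': np.float64(-25.07), 'ns': np.int64(176), 'loaf': ((444.5303649902344, 48.629920959472656), (90.53031921386719, 39.07829284667969), 49.0771484375), 'nL': np.int64(266), 'hub': ((568.1000366210938, 83.10213470458984), 23.23076057434082)}
scene 268 [0.6963 0.1208] 0.0521
scene 217 [ 0.6067 -0.0395] 0.0521
scene 186 [0.4465 0.0497] 0.052
scene 252 [0.5359 0.2101] 0.0521
[0.57135462 0.08530039]
side 130 [0.6943 0.119 ] 0.0522
side 179 [ 0.605  -0.0411] 0.0521
side 146 [0.4447 0.0482] 0.052
side 111 [0.5343 0.2086] 0.0522
[0.56957391 0.08367306]
[[-0.  1.  0.]
 [ 1.  0. -0.]
 [-0.  0. -1.]]
16 [58, 74, 89, 104, 119, 121, -150, -134, -117] [-93, -78, -63, -49, -33, -17, -1, 15, 32]
106 [127, -136, -142, -125, -108, -91, -73, -54, -36] [-25, -9, 6, 23, 40, 58, 77, 95, 114]
-164 [-100, -82, -63, -45, -26, -8, 9, 26, 43] [49, 67, 86, 105, 124, -155, -139, -123, -107]
-74 [-17, 0, 18, 35, 50, 66, 81, 97, 112] [133, -147, -131, -115, -100, -85, -70, -56, -41]
0.55
```

```bash
cat >> h.py <<'E'
HUB=np.array([.5705,.0845])
def pose(th,off,z,rad=.05):
    t=np.radians(th); r=np.array([np.cos(t),np.sin(t)]); y=np.array([-r[1],r[0]])
    yy=np.array([*(-y),0]); Z=np.array([0,0,-1.])
    return np.array([*(HUB+rad*r-off*y),z]), np.stack([np.cross(yy,Z),yy,Z],1)
E
python3 - <<'E'
from h import *
for n in("scene","side"):
    p,W=cloud(n);w=W.reshape(-1,3);w=w[~np.isnan(w[:,0])]
    hub=np.array([.5714,.0853]) if n=="scene" else np.array([.5696,.0837])
    e=w[:,:2]-hub; d=np.hypot(*e.T);a=np.degrees(np.arctan2(e[:,1],e[:,0]))
    m=(w[:,2]>.06)&(w[:,2]<.14)&(d>.14)&(d<.25)&(abs(a+24)<15)
    r=cv2.minAreaRect((e[m]*1000).astype(np.float32)); print(n,m.sum(),r,np.degrees(np.arctan2(r[0][1],r[0][0])),np.hypot(*r[0]))
    c=e[m]; print("card top line", (a[m].min()+a[m].max())/2)
    m=(w[:,2]>.0025)&(w[:,2]<.008)&(d>.07)&(d<.19)&(abs(a+24)<12)
    for lo in np.arange(.07,.19,.02):
        k=m&(d>lo)&(d<lo+.02); print(lo.round(2),k.sum(), a[k].min().round(1) if k.any() else 0,a[k].max().round(1) if k.any() else 0)
ctrl.grasp(20)
p,o=pose(16-5,.031,.20); ctrl.movep(p,o)
print(telemetry.get_clock(),telemetry.get_grip_width(),telemetry.get_joints().round(1))
q,_=capture("side"); cv2.imwrite("pics/side1.png",q)
q,_=capture("scene"); cv2.imwrite("pics/scene1.png",q)
q,_=capture("wrist"); cv2.imwrite("pics/wrist1.png",q)
E
```

```text
scene 505 ((197.47134399414062, -92.43675231933594), (52.057762145996094, 38.768856048583984), 65.90953063964844) -25.08439303019678 218.03551288310462
card top line -25.05927395315327
0.07 24 -34.4 -26.8
0.09 31 -35.7 -27.3
0.11 52 -34.6 -21.2
0.13 83 -35.8 -18.9
0.15 89 -35.2 -14.1
0.17 83 -35.2 -13.2
side 366 ((197.4902801513672, -91.66483306884766), (53.6124267578125, 39.128639221191406), 66.28658294677734) -24.898304604504364 217.7265541356984
card top line -25.00146082759997
0.07 0 0 0
0.09 0 0 0
0.11 33 -32.7 -13.5
0.13 53 -32.4 -16.2
0.15 55 -33.7 -13.1
0.17 58 -34.4 -12.4
2.625 0.00021753769075465827 [-21.4  32.1  16.4  94.6 -10.6  54.8 -80.3]
```

View pics/wrist1.png

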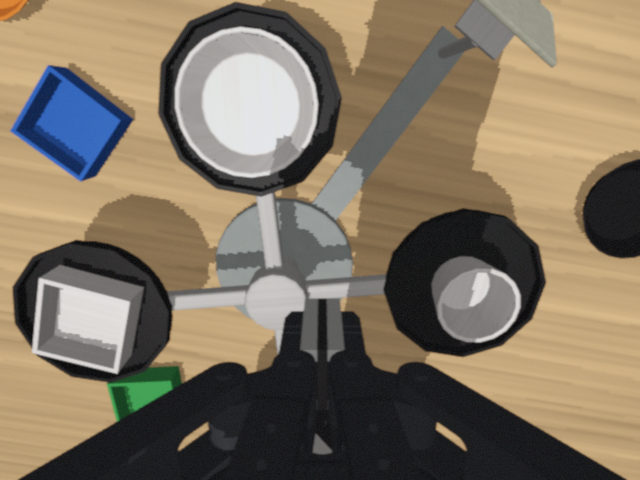

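View pics/side1.png

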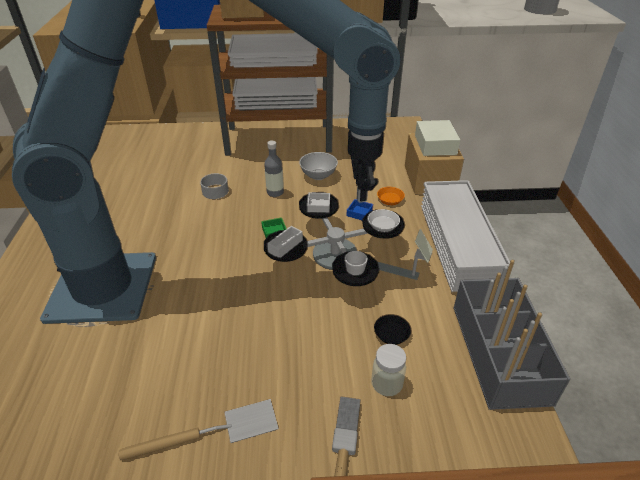

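The wrist view shows the closed fingers over the hub region: tart arm going up from (275,290), beaker arm to the right, and the tag at (500,40). The side view shows nothing disturbed. The tag bears -25.0° and the loaf -164.2°, so the turn is about +139°. I'll descend into the tart/beaker gap and push the tart arm.

Run:
```python
from h import *
p,o=pose(11,.031,.067); print(ctrl.line_to(p,o,rate=.1,f_stop=8),telemetry.get_tool_pos().round(4),telemetry.get_ft_force().round(2))
for th in (11,14,18,24,30):
    p,o=pose(th,.0205,.067); 
    print(th,ctrl.line_to(p,o,rate=.03,f_stop=15),telemetry.get_ft_force().round(2),telemetry.get_clock())
for k,v in measure(hub0=HUB).items(): print(k,v)
q,_=capture("side"); cv2.imwrite("pics/side2.png",q[120:360,200:520].repeat(2,0).repeat(2,1))
q,_=capture("scene"); cv2.imwrite("pics/scene2.png",q[180:400,160:440].repeat(2,0).repeat(2,1))
```

```text
False [0.626  0.0636 0.0677] [-0.17 -0.23 -0.01]
11 False [-0.29  0.2   0.05] 4.7583
14 False [-0.64 -0.33 -0.27] 5.0083
18 False [ 0.08 -0.54  0.22] 5.2833
24 False [-0.38 -1.02 -0.89] 5.625
30 False [ 0.37 -0.19  0.35] 5.9667
scene {'arm': np.float64(26.19), 'na': np.int64(279), 'strip': np.float64(-24.13), 'ns': np.int64(401), 'hub': ((556.1350708007812, 91.039306640625), 12.447769165039062)}
side {'arm': np.float64(27.69), 'na': np.int64(265), 'strip': np.float64(-25.17), 'ns': np.int64(95), 'hub': ((569.9915771484375, 82.89778900146484), 22.43161392211914)}
```

View pics/side2.png

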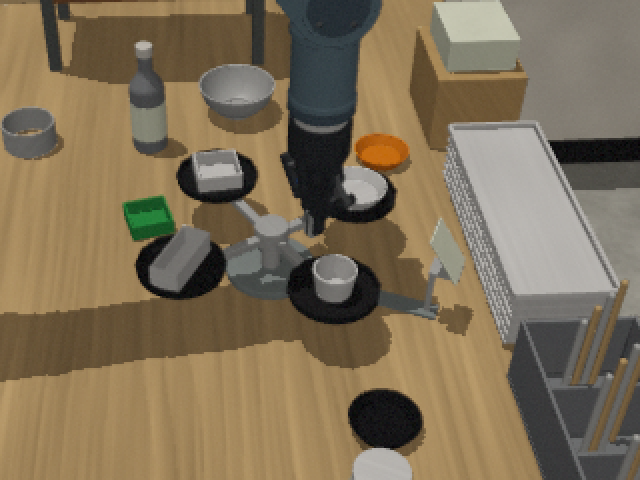

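View pics/scene2.png

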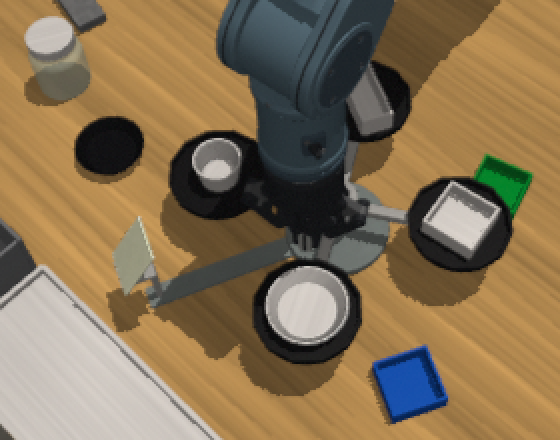

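The stand turned about 12° with the fingertip on the tart arm, and the moulds are riding undisturbed. Nominal push angle 30 gives arm angle about 27.5. Continuing.

Run:
```python
from h import *
for th in np.arange(36,146,6):
    p,o=pose(th,.0205,.067)
    s=ctrl.line_to(p,o,rate=.03,f_stop=15)
    if s: print("STOP",th,telemetry.get_ft_force()); break
print(th,telemetry.get_ft_force().round(2),telemetry.get_clock(),telemetry.get_joints().round(0))
for k,v in measure(hub0=HUB,loaf0=HUB+.13*np.array([np.cos(np.radians(-37)),np.sin(np.radians(-37))])).items(): print(k,v)
q,_=capture("scene"); cv2.imwrite("pics/scene3.png",q[180:400,160:440].repeat(2,0).repeat(2,1))
```

```text
144 [-1.47 -0.01 -0.24] 12.6583 [ -3.  38. -20. 108.  20.  38.  19.]
scene {'arm': np.float64(-35.82), 'na': np.int64(393), 'strip': np.float64(-23.29), 'ns': np.int64(318), 'loaf': ((676.5052490234375, 8.857675552368164), (39.11357498168945, 86.7991943359375), 86.99718475341797), 'nL': np.int64(322), 'hub': ((570.5525512695312, 85.92806243896484), 23.02001190185547)}
side {'arm': np.float64(-37.34), 'na': np.int64(310), 'strip': np.float64(-26.67), 'ns': np.int64(108), 'loaf': ((674.6021118164062, 7.499910354614258), (41.016685485839844, 86.66279602050781), 86.88561248779297), 'nL': np.int64(293), 'hub': ((569.1657104492188, 81.75406646728516), 23.379009246826172)}
```

View pics/scene3.png

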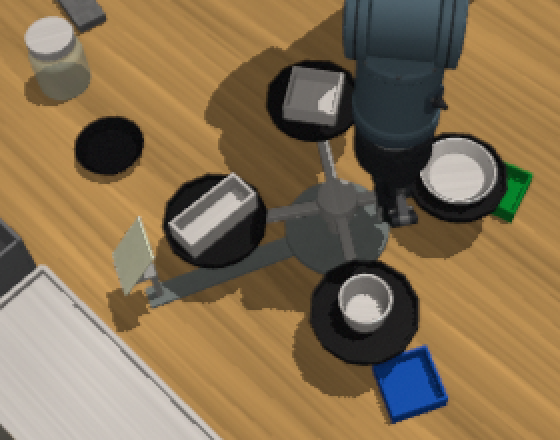

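The loaf now bears -36° and the tag -25°, so about 11° remains.

Run:
```python
from h import *
for th in (149.5,155.2):
    p,o=pose(th,.0205,.067); print(ctrl.line_to(p,o,rate=.03,f_stop=15))
ctrl.dwell(.2)
p,o=pose(155.2,.032,.067); ctrl.line_to(p,rate=.04)   # back off the arm
p[2]=.25; ctrl.line_to(p,rate=.15)
ctrl.dwell(.3)
tag=HUB+.13*np.array([np.cos(np.radians(-25)),np.sin(np.radians(-25))])
for k,v in measure(hub0=HUB,loaf0=tag).items(): print(k,v)
print("spot",tag,telemetry.get_clock(),telemetry.get_ft_force().round(2))
q,_=capture("scene"); cv2.imwrite("pics/scene4.png",q)
q,_=capture("side"); cv2.imwrite("pics/side4.png",q)
```

```text
False
False
scene {'arm': np.float64(-24.45), 'na': np.int64(475), 'strip': np.float64(-21.44), 'ns': np.int64(65), 'loaf': ((689.5049438476562, 32.00971603393555), (87.16679382324219, 37.613433837890625), 7.94624137878418), 'nL': np.int64(326), 'hub': ((571.8639526367188, 85.142822265625), 22.185819625854492)}
side {'arm': np.float64(-24.54), 'na': np.int64(271), 'strip': np.float64(-25.22), 'ns': np.int64(261), 'loaf': ((687.8248291015625, 30.04796028137207), (87.12168884277344, 43.173370361328125), 7.249166965484619), 'nL': np.int64(289), 'hub': ((569.6395263671875, 84.25775146484375), 23.63397216796875)}
spot [0.68832001 0.02955963] 15.8583 [ 0.17  0.39 -0.57]
```

View pics/scene4.png

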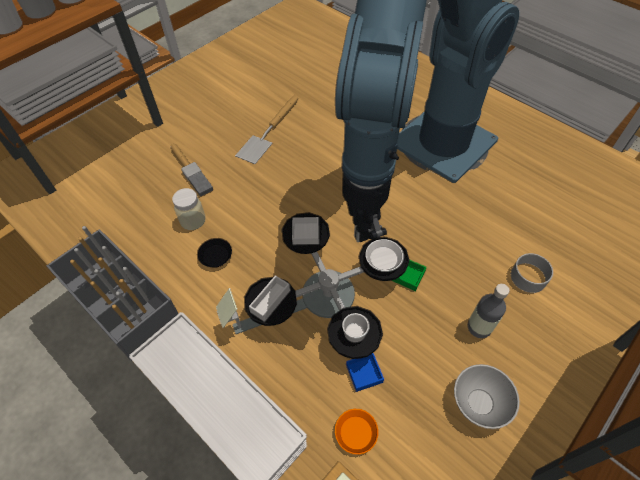

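View pics/side4.png

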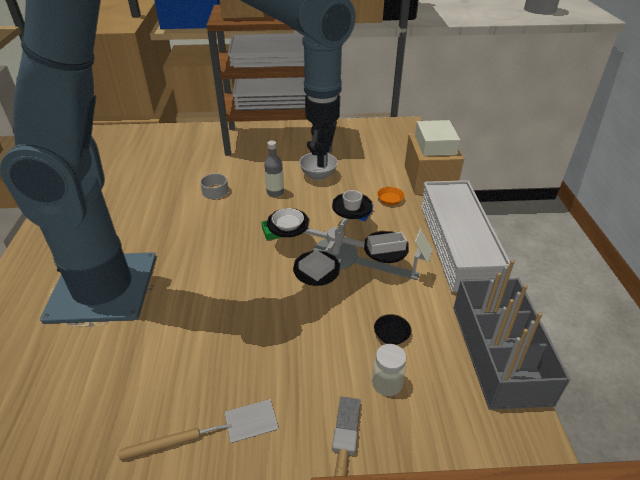

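The loaf, at scene (270,298), stands in front of the tag at (228,310). It measures about 1 to 3 mm from the spot, all the moulds are level on their trays, and the hand is clear at z = 0.25. Handing in.

```bash
python3 -c "
from cell import ctrl; print(ctrl.close_job())"
```

```text
the job is handed in; nothing more can be done
None
```

I turned the stand about 139° counter-clockwise by pushing one bare arm with the closed fingertips, then lifted the hand clear and handed the job in. No verdict is reported.

- **Loaf position:** the last check from two cameras put the loaf's centre at (0.688–0.690, 0.030–0.032). The spot in front of the tag is (0.688, 0.030), so it is about 1–3 mm off, against a limit of 16 mm.
- **Angle:** the arm bears -24.5° and the tag -25.0°.
- **Other things:** all four moulds looked level on their trays, and the other things on the counter looked unmoved.
- **Forces:** force readings stayed below about 2 N at every point I sampled. I did not log them continuously.
- **Time:** about 16 s of the 54 s allowed.
- **Checks that disagreed:** the strip-angle reading from the scene camera became unreliable (-21.4°) once the tray hid the strip, so I took the tag's direction from its card and the first unobstructed strip readings. I did not measure the stand's speed separately before handing in.

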